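# Roll the bar offcut up the gutter to its stop and bolt it in

### The job

With the fingertips, push the aluminium round-bar offcut up the sloped gutter until it drops into the sunk seat in front of the stop plate at the top. Then push the post of the sliding bolt towards the gutter until the bolt is fully home behind the offcut, so that it cannot roll back. Do not lift the offcut out of the gutter, and leave everything else on the bench where it lies.

Things in the scene. Friction and masses are not known exactly. Their poses are not given: they have to be found in the camera images.
- lane (a point): Frame of the gutter: a straight grey-painted channel sloped at 9 degrees on a low rack. Origin: on its floor, mid-width, at the open low end, 18 mm above the bench. x: uphill along the floor; y: across, to the side with the sliding bolt; z: square to the floor. Channel 207 mm long, 60 mm wide inside, walls 3 mm thick and 22 mm high. A low bar, 9 mm high, crosses the floor at x = 47 to 53 mm.
- seat_edge (a point): Uphill end of the sloped floor, mid-width, on the floor, at lane x = 160 mm. From here to the stop plate the floor is sunk by 3.5 mm: the seat. A seated offcut has its centre at lane x = 173 to 176 mm, z = 21.5 mm (up to 3 mm of play between this edge and the stop plate) and stays there when let go.
- stop_plate (a point): Centre of the downhill face of the steel stop plate that closes the top of the gutter, at lane x = 201 mm. The plate is 66 mm wide and 6 mm thick and stands up to lane z = 45 mm. This point is at lane z = 22 mm.
- slug: Offcut of smooth aluminium round bar: solid cylinder, 50 mm in diameter, 54 mm long, about 0.29 kg, lying across the gutter. Left alone on the slope it rolls down. At the start it rests against the uphill edge of the low bar (centre at lane x = 72 mm, z = 25 mm), with room for fingers between it and the low end. Origin: its centre. Own y: the cylinder's axis (it turns as it rolls).
- bolt (a joint): Travel of the sliding steel bolt, m: 0 to 0.005 at the start (drawn back, outside the gutter), 0.032 fully home, its bar 27 mm inside the gutter, close behind a seated offcut. It slides along lane -y with about 2 N of friction and stays where it is left. Bar 8 x 8 mm, at lane x = 141 mm, z = 18 mm, passing through a notch in the wall.
- bolt_post (a point): Post by which the bolt is pushed: round steel pin, 14 mm in diameter, square to the gutter's floor, at the bar's outer end. Point on its axis, 17 mm below its top; lane x = 141 mm, z = 38 mm, y = 85 mm at bolt 0, 53 mm when home. Push its outer side towards the gutter. The bracket and guides below it end at lane z = 27 mm; the pin stands free above, to z = 55 mm.
- wheel: Bystander: steel grooved gate wheel, 60 mm in diameter, 26 mm high, lying flat on the bench beside the gutter. Origin: centre of its underside.
- chalk: Bystander: white soapstone marking stick, 85 x 13 x 8 mm, on the bench near the low end of the gutter. Origin: centre of its underside.
- blank: Bystander: flat steel plate, 70 x 45 x 10 mm, on the bench beside the gutter. Origin: centre of its underside.
- swallow: Bystander: green wooden pattern of a swallow, about 200 mm across and 22 mm thick, flat on the bench. Origin: centre of its underside.
- pliers: Bystander: pliers with blue grips, 210 mm long, 20 mm high, flat on the bench. Origin: on the bench, at the pivot.
- mug: Bystander: red mug, 80 mm in diameter, 92 mm high, upright. Origin: centre of its underside.
- spanner: Bystander: steel spanner, 200 mm long, flat on the bench. Origin: middle of its underside.
Mind the look-alikes: they are no part of the job. What is meant by the slug is not blue, brown or green, and is the larger of those in its own colour.

How it is judged:
By the outcome, as a careful person would: the job done as asked, in the order asked, and still so for the second after the job is handed in, with the robot touching nothing.
It also fails if it takes over 48 s, if anything falls off the work surface, if the arm or the gripper's body presses on something with over 40 N, if the wrist force passes 120 N, or if a joint passes its speed limit or range.

### The arm

A 6-joint arm with a two-finger parallel gripper is mounted at the origin on the work surface. World frame = base frame: x ahead of the robot, y to its left, z up, the work surface at z = 0. Lengths are in mm, angles in rad, forces in N, time in s.
With the tool pointing down it reaches from about 300 to 775 mm from the base axis. Payload 14.6 kg.
Tool frame: the origin (TCP) lies on the mounting face of the last link; the fingertips stand 199 mm ahead of it and the grasp point (between the pads) lies 180 mm ahead of it (ctrl.tip_extent is the z of the fingertips in the tool frame, in mm); z points along the fingers, y is the line along which they close (so a half turn about z gives the same grasp; the last joint's range is limited). The gripper opens to 94 mm and grips with 3 to 60 N. Pads are 16 mm wide; open, the fingers measure 119 mm over their backs; the gripper's body (75 mm by 177 mm) begins 78 mm behind the grasp point.
Start: joints at [-1.309, 0.3, 1.521, -0, 1.321, -0.067], TCP at [177.592, -520.53, 404.646] pointing down, gripper open.
Joint ranges: [-3.03, 3.03], [-0.79, 2.21], [0.23, 2.52], [-1.04, 4.18], [0, 3.07], [-2.55, 2.55]. Speed limits (rad/s): [2.22, 2.22, 2.57, 3.14, 3.14, 3.14].

### API

Orientations are given as a rotation vector (axis times angle).
In Python, from station import get_state, vision, sign_off, ctrl gives the robot as it stands.
- The arm moves only by the tool play_rows, never from a script. Its argument "targets" is a list of rows, each a list of 3 entries, a list of its own where there are three numbers: the opening, from -1 (shut) to 1 (fully open), then the shift along the tool's x, y, z as a fraction of full scale, then the turn about the tool's z as a fraction of full scale. In form: [[hand, [dx, dy, dz], yaw], ...]. A call has 1 to 8 rows; each row is the pose to reach, as a shift and turn from the pose commanded when the call began, along the tool's axes at that moment; what a row does not reach only later rows make up. Full scale, the value 1, is 20 cm for a shift and 90 degrees for a turn. A row lasts 1/10 s, in which the tool goes at most 50 mm and 8.59 degrees, less where a joint would pass 70% of its speed; a pose out of reach is approached as far as the arm can. A call with a number of a shift or a turn outside -1 to 1 is refused whole. A call with a gripper value outside its range is refused whole. The fingers move at their own pace and stop on an object; "squeeze" is the grip in N (left out, the last holds). Time passes only in rows, so rows that repeat a pose let the fingers close. It gives the time, the measured TCP pose, the force, the opening and the grip force at its end, in the units of the state.
- get_state(): the state, without advancing time (a new reading comes with each control period).
- vision.capture(name): name is "scene" or "top" or "wrist"; returns (picture, depth): 480x640x3 uint8, red, green, blue; 480x640 float32, mm along the optical axis (not along the pixel's ray), 0 where there is no reading.
- vision.camera_params(name): a dict with "fov_y" (degrees; the focal length in pixels is half the picture's height over the tangent of half this angle, whatever the lens; pixels are square), "cx", "cy" (the principal point, pixels), "position" and "orientation" of the camera in the world; the wrist camera has in their place "T_tool_cam" (4x4, takes a point from camera to tool coordinates, whose origin is the TCP and whose axes are the flange's). Camera axes: x right, y down, z forward; pixel columns grow to the right and rows downward; lengths in mm; the calibration is good to about 2 mm. The wrist camera is an equidistant fisheye: a pixel r from the principal point sees the ray r / f radians off the axis. A picture is of the moment at which its call begins: read the wrist's pose just before it. camera_params takes no time and is no camera call.
- sign_off(): hands the job in; it is judged then, once.
The state is a dict: "clock": time; "q": joint angles; "joint_vel": joint speeds; "joint_torque": joint torques, N m; "ee_pos": TCP position; "ee_rot": TCP orientation; "contact_force": force on the tool from outside, world axes, zero at the start; "torque": the same for the moment, N m; "grip_width": finger opening in mm; "grip_force": force on a finger pad.
Only numpy, scipy, OpenCV 4.12 (cv2) and the standard library are available. Lean on these libraries where they do the work, as an engineer would, in place of code of your own. Each camera call takes 0.05 s, during which the arm holds its last target. There are 200 camera calls.

## Working session

There is one attempt and no reset: what is moved stays moved. The work goes in short steps, Python scripts to look and compute and a tool call to move; the robot and the scene stay as the last step left them, time stands still between calls to the robot, and variables do not carry over. Pictures are saved under pics/ and viewed, at most 10 in all, crops included, and the job is handed in when it is done.

Besides the shell and the picture viewer there is one more tool, called after ">>>" as name(argument=value, ...) on one line, values as JSON. play_rows: Moves the arm, as the interface text tells. Its arguments: {"type":"object","properties":{"targets":{"type":"array"},"squeeze":{"type":"number"}},"required":["targets"]}

```bash
mkdir -p pics; ls; cat > h.py <<'E'
import numpy as np, cv2
from scipy.spatial.transform import Rotation as R
from station import get_state, vision, ctrl
def cap(n,f=None):
    p,d=vision.capture(n)
    if f: cv2.imwrite('pics/'+f,p[:,:,::-1])
    np.savez('last_'+n,p=p,d=d); return p,d
E
python3 - <<'E'
from h import *
print(get_state()); 
for n in('scene','top','wrist'): print(n,vision.camera_params(n))
cap('scene','s1.png'); cap('top','t1.png')
print(ctrl.tip_extent)
E
```

```text
pics
{'clock': 0.0, 'q': array([-1.30857923e+00,  3.00465510e-01,  1.52155337e+00,  3.38430710e-05,
        1.32069296e+00, -6.66249652e-02]), 'joint_vel': array([0.00048124, 0.0002657 , 0.00135893, 0.00153657, 0.00111525,
       0.00016993]), 'joint_torque': array([-3.70064654e-04, -5.31806552e+01, -3.52734375e+01,  7.08445231e-02,
        2.44358007e-02, -4.29990610e-05]), 'ee_pos': array([ 177.6004985 , -520.50787528,  404.10099151]), 'ee_rot': array([-3.09812307e+00, -5.14023801e-01,  1.20357724e-04]), 'contact_force': array([-0.54070532,  0.70142877,  0.64405571]), 'torque': array([ 0.0130495 , -0.00119622,  0.00901106]), 'grip_force': 0.0, 'grip_width': 93.92381743871533}
scene {'fov_y': 45.89273533008097, 'cx': 319.26827007235033, 'cy': 238.0343778392557, 'position': array([ 926.28676658, -507.58332876, 1104.45025998]), 'orientation': array([-2.49451268, -0.72492652,  0.22589028])}
top {'fov_y': 48.58802033125538, 'cx': 312.2138953800293, 'cy': 239.8274777619944, 'position': array([ 354.3083089 ,   30.48755246, 1593.0510603 ]), 'orientation': array([-2.15584577,  2.16717518, -0.14192101])}
wrist {'fov_y': 65.70646984690485, 'cx': 317.03004230847057, 'cy': 235.43700495702996, 'T_tool_cam': array([[-6.42471615e-05, -9.64382348e-01, -2.64512159e-01,
         7.67010474e+01],
       [ 9.99999985e-01, -1.91309946e-05, -1.73139742e-04,
        -1.53241949e-02],
       [ 1.61912530e-04, -2.64512166e-01,  9.64382335e-01,
         1.87128230e+01],
       [ 0.00000000e+00,  0.00000000e+00,  0.00000000e+00,
         1.00000000e+00]])}
199.2
```

View pics/s1.png

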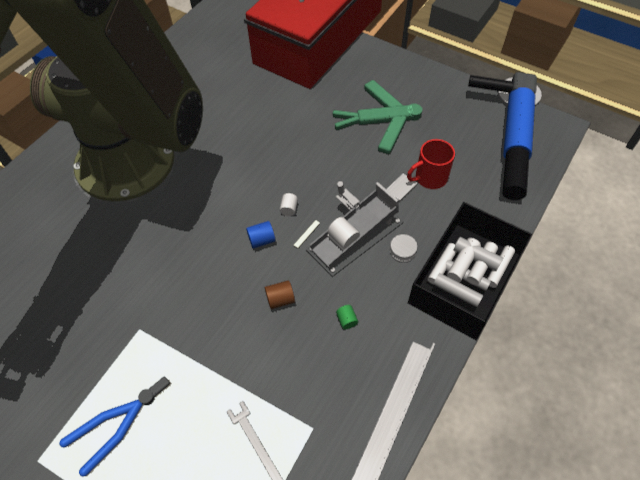

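View pics/t1.png

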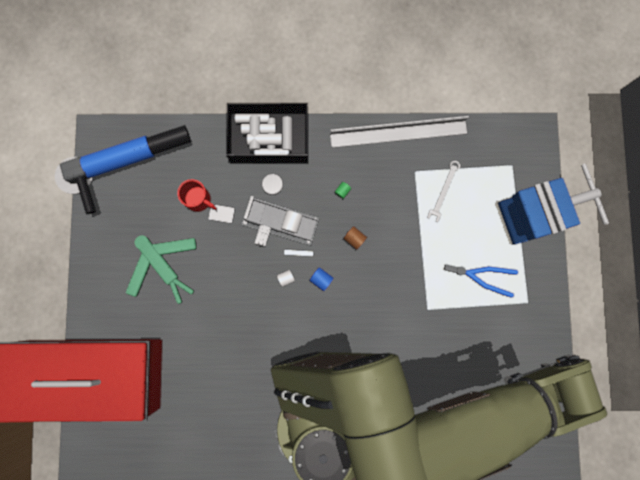

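The scene and top views show the gutter. Candidates for the slug in the scene picture are:
- silver in the gutter (344,234), the larger of its colour
- small silver (288,204)
- blue (261,235)
- brown (280,294)
- green (347,317)
- bar pieces in the black box (470,265)

I choose the one in the gutter and check it in a close crop.

```bash
python3 - <<'E'
from h import *
s=np.load('last_scene.npz')['p'][165:285,285:435]; t=np.load('last_top.npz')['p'][180:260,230:330]
a=cv2.resize(s,None,fx=5,fy=5,interpolation=2)[:,:,::-1]; cv2.imwrite('pics/sc.png',a)
cv2.imwrite('pics/tc.png',cv2.resize(t,None,fx=7,fy=7,interpolation=2)[:,:,::-1])
E
```

```text
(no output)
```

View pics/sc.png

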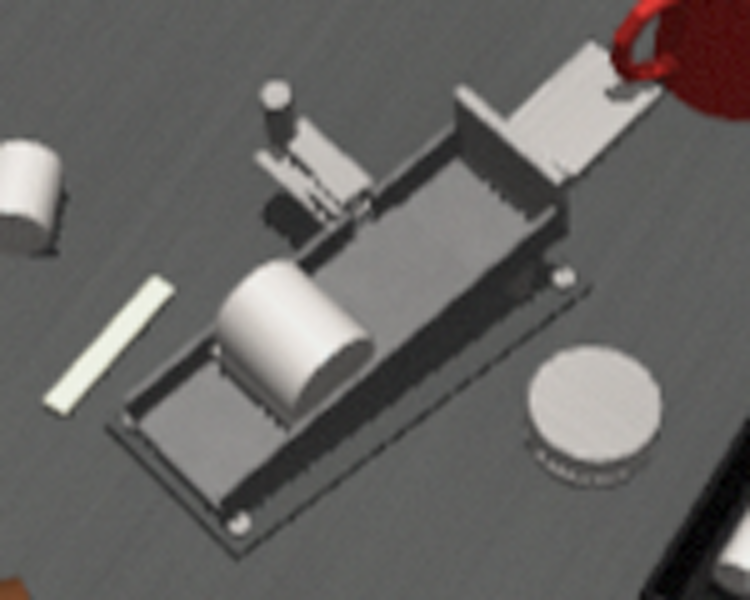

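View pics/tc.png

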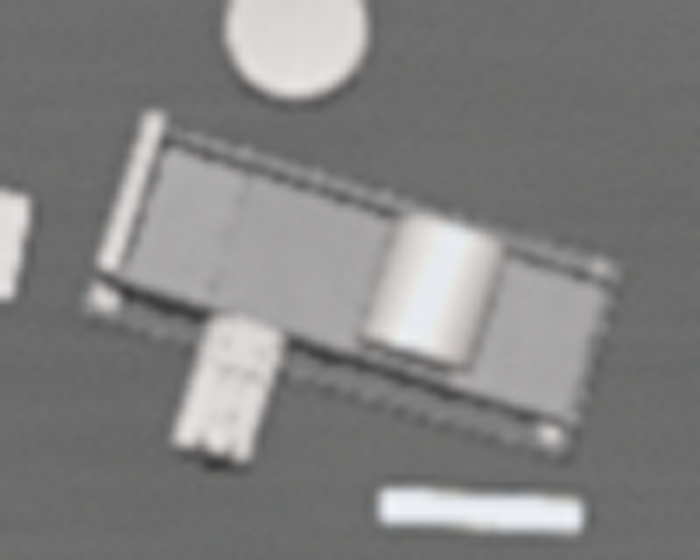

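The crop confirms it: the larger silver cylinder lies across the gutter at scene (344,234). The bolt post top is at about scene (340,184) and the stop plate top-left corner at about (376,183). Next I fit the lane pose to keypoints from both views.

```bash
cat >> h.py <<'E'
from scipy.optimize import least_squares
def proj(n,P):
    c=vision.camera_params(n); f=240/np.tan(np.radians(c['fov_y']/2))
    q=R.from_rotvec(c['orientation']).inv().apply(np.atleast_2d(P)-c['position'])
    return np.c_[c['cx']+f*q[:,0]/q[:,2],c['cy']+f*q[:,1]/q[:,2]]
def cloud(n,d,u0,u1,v0,v1):
    c=vision.camera_params(n); f=240/np.tan(np.radians(c['fov_y']/2))
    v,u=np.mgrid[v0:v1,u0:u1]; z=d[v0:v1,u0:u1]
    q=np.stack([(u-c['cx'])/f*z,(v-c['cy'])/f*z,z],-1)[z>0]
    return R.from_rotvec(c['orientation']).apply(q)+c['position']
def laneR(th): return R.from_euler('z',th)*R.from_euler('y',-np.radians(9))
def l2w(L,P): return laneR(L[2]).apply(np.atleast_2d(P))+[L[0],L[1],18]
def w2l(L,P): return laneR(L[2]).inv().apply(np.atleast_2d(P)-[L[0],L[1],18])
E
python3 - <<'E'
from h import *
S=np.array([285,165]);T=np.array([230,180])
sc=[((457,88),(201,33,45)),((277,93),(141,82,55))]
tc=[((153,112),(204,-33,45)),((112,268),(204,33,45)),((610,285),(0,-30,0)),((572,420),(0,30,0)),((433,290),(68,0,50))]
def res(L):
    r=[]
    for k,o,s,n in((sc,S,5,'scene'),(tc,T,7,'top')):
        r.append((proj(n,l2w(L,[b for a,b in k]))-(o+np.array([a for a,b in k])/s)))
    return np.vstack(r).ravel()
best=min((least_squares(res,[550,100,t]) for t in np.arange(-3,3.2,.7)),key=lambda r:r.cost)
L=best.x; print(L,np.degrees(L[2])); print(res(L).reshape(-1,2).round(1))
# check with depth
d=np.load('last_scene.npz')['d']; P=w2l(L,cloud('scene',d,285,435,165,285))
def med(m): q=P[m]; return len(q),np.round(np.median(q,0),1)
x,y,z=P.T
print('floor low',med((x>8)&(x<40)&(abs(y)<15)&(abs(z)<8)),'floor hi',med((x>110)&(x<155)&(abs(y)<15)&(abs(z)<8)))
m=(abs(x-72)<28)&(abs(y)<24)&(z>28)&(z<60); Q=P[m]
f=least_squares(lambda p:np.hypot(Q[:,0]-p[0],Q[:,2]-p[1])-25,[72,25],loss='soft_l1'); print('slug',f.x,len(Q), np.percentile(P[(abs(x-72)<20)&(z>30)&(z<60)][:,1],[1,99]))
m=(z>30)&(z<58)&(y>45)&(abs(x-141)<20);print('post',med(m),np.percentile(P[m],[3,97],axis=0))
m=(z>25)&(z<42)&(abs(y)<28)&(abs(x-201)<8);print('plate',med(m))
m=(z>8)&(z<24)&(abs(y-33)<6)&(x>5)&(x<40);print('wall+ top',med(m)); m=(z>19)&(z<24)&(abs(abs(y)-31.5)<6)&(x>5)&(x<190)
for s in(1,-1): print(s,med(m&(s*y>0)))
W=cloud('scene',d,200,435,120,330)
np.save('L',L)
for n,p in(('post',(141,85,55)),('plate',(201,0,45)),('low',(0,0,0)),('slug',(72,0,25))): print(n,l2w(L,p).round(1))
E
```

```text
[577.77280924  14.74838532   1.27258559] 72.91378339860725
[[-1.   1.2]
 [ 0.1  1.1]
 [-0.2  0.3]
 [-1.3 -0.2]
 [-1.2  0.2]
 [-1.6 -0.1]
 [ 1.7  0.1]]
floor low (177, array([23.6, -0.5, -0.5])) floor hi (230, array([131.9,  -0.2,  -0.6]))
slug [73.01688572 24.11946078] 443 [-28.3817994   25.92333813]
post (55, array([139.7,  81.2,  48.6])) [[134.81245478  76.78096732  32.05101012]
 [146.80770021  89.64614687  55.74979933]]
plate (66, array([2.017e+02, 1.000e-01, 3.470e+01]))
wall+ top (59, array([21.7, 30.5, 17.6]))
1 (83, array([121.4,  31.6,  21.3]))
-1 (119, array([ 88.7, -31.3,  21.1]))
post [[534.9 164.6  94.4]]
plate [[634.  197.8  93.9]]
low [[577.8  14.7  18. ]]
slug [[597.5  79.   54. ]]
```

```bash
cat >> h.py <<'E'
L0=np.load('L.npy')
def shift(target_tip,yaw_goal=L0[2],pos=None,rot=None):
    """call entries to bring fingertip point to world target; tool stays vertical"""
    s=get_state(); p=s['ee_pos'] if pos is None else np.array(pos); r=R.from_rotvec(s['ee_rot'] if rot is None else rot)
    x=r.as_matrix()[:,0]; a=np.arctan2(x[1],x[0]); d=(yaw_goal-a+np.pi)%(2*np.pi)-np.pi
    t=np.array(target_tip,float).ravel()+[0,0,199.2]
    return (r.inv().apply(t-p)/200).round(4), round(-np.degrees(d)/90,4), np.linalg.norm(t-p)
E
python3 - <<'E'
from h import *
h=l2w(L0,(22,0,0))[0]; print(h)
print(shift([h[0],h[1],150],pos=[177.592,-520.53,404.646]))
E
```

```text
[584.15705727  35.51848532  21.44155823]
(array([ 2.8217, -1.9746,  0.2793]), np.float64(-0.6008), np.float64(691.0566711465774))
```

>>> play_rows(targets=[[-0.57,[1,-0.7,0],0],[-0.57,[1,-0.7,0],0],[-0.57,[1,-0.7,0],0],[-0.57,[1,-0.7,0],0],[-0.57,[1,-0.7,0],0],[-0.57,[1,-0.7,0],0]])

```text
clock: 0.7
ee_pos: [323.7, -320.3, 404.7]
ee_rot: [-3.098, -0.521, -0.001]
contact_force: [-0.5, -0.6, -0.4]
grip_width: 49.5
grip_force: 0.0
```

>>> play_rows(targets=[[-0.57,[1,-0.7,0],0],[-0.57,[1,-0.7,0],0],[-0.57,[1,-0.7,0],0],[-0.57,[1,-0.7,0],0],[-0.57,[1,-0.7,0],0],[-0.57,[1,-0.7,0],0]])

```text
clock: 1.3
ee_pos: [467.5, -123.6, 404.2]
ee_rot: [-3.097, -0.52, 0.0]
contact_force: [-0.2, -0.3, 0.6]
grip_width: 20.2
grip_force: 0.0
```

>>> play_rows(targets=[[-0.57,[0.82,-0.57,0.28],-0.6],[-0.57,[0.82,-0.57,0.28],-0.6],[-0.57,[0.82,-0.57,0.28],-0.6],[-0.57,[0.82,-0.57,0.28],-0.6],[-0.57,[0.82,-0.57,0.28],-0.6],[-0.57,[0.82,-0.57,0.28],-0.6],[-0.57,[0.82,-0.57,0.28],-0.6],[-0.57,[0.82,-0.57,0.28],-0.6]])

```text
clock: 2.1
ee_pos: [584.2, 33.2, 348.2]
ee_rot: [-2.528, -1.865, 0.001]
contact_force: [0.5, -0.0, -0.2]
grip_width: 20.2
grip_force: 0.0
```

```bash
python3 - <<'E'
from h import *
s=get_state(); print(s['clock'],s['ee_pos'],s['ee_rot'],s['grip_width'],s['contact_force'])
cap('wrist','w1.png')
h=l2w(L0,(22,0,0))[0]
print(shift([h[0],h[1],44]))
E
```

```text
2.1 [584.2349446   33.21384933 348.2246903 ] [-2.52805572e+00 -1.86461496e+00  1.24674412e-03] 20.231980758745244 [ 0.54349795 -0.04335119 -0.18897098]
(array([ 0.0105, -0.0032,  0.5259]), np.float64(-0.0022), np.float64(105.2031386833791))
```

View pics/w1.png

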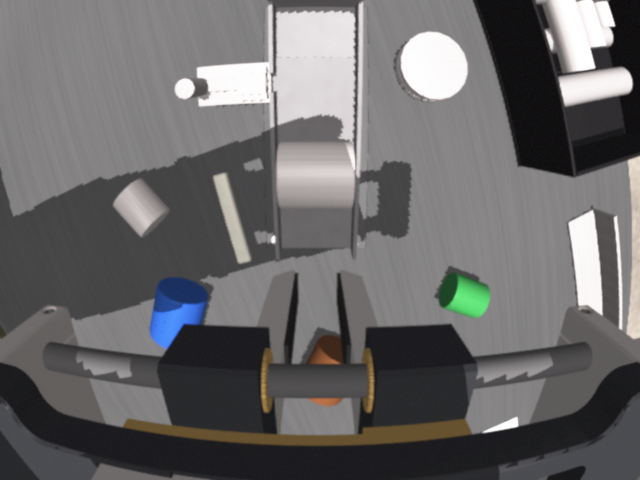

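The wrist view shows the slug at (316,175) and the gutter's low end at (316,250), with the fingers centred on the channel to within about a millimetre. Next I descend behind the slug.

>>> play_rows(targets=[[-0.57,[0.01,0,0.15],0],[-0.57,[0.01,0,0.3],0],[-0.57,[0.01,0,0.42],0],[-0.57,[0.01,0,0.5],0],[-0.57,[0.01,0,0.525],0],[-0.57,[0.01,0,0.525],0]])

```text
clock: 2.75
ee_pos: [584.7, 35.9, 243.4]
ee_rot: [-2.529, -1.863, 0.001]
contact_force: [-0.8, 0.2, 1.2]
grip_width: 20.2
grip_force: 0.0
```

```bash
python3 - <<'E'
from h import *
s=get_state(); p=s['ee_pos']-[0,0,199.2]; print(s['clock'],p,w2l(L0,p),s['contact_force'])
for x in (39,60,100,140,141):
    c=l2w(L0,(x+25+8,0,25))[0]; print(x,c,shift([c[0]-8*0,c[1],c[2]-10]))
E
```

```text
2.75 [584.74821882  35.87237412  44.19199088] [[26.06460756 -0.46109367 22.39024906]] [-0.84385552  0.15505281  1.17986449]
39 [597.51766013  78.98500729  53.95549   ] (array([ 0.2248, -0.0029,  0.0011]), np.float64(-0.0017), np.float64(44.964582766226506))
60 [603.61171506  98.81101184  57.24061376] (array([ 0.3285, -0.0032, -0.0153]), np.float64(-0.0017), np.float64(65.77535792693338))
100 [615.21943876 136.57483002  63.49799237] (array([ 0.526 , -0.0038, -0.0467]), np.float64(-0.0017), np.float64(105.62235337946649))
140 [626.82716245 174.3386482   69.75537097] (array([ 0.7236, -0.0043, -0.078 ]), np.float64(-0.0017), np.float64(145.5533076107087))
141 [627.11735554 175.28274366  69.91180543] (array([ 0.7285, -0.0043, -0.0788]), np.float64(-0.0017), np.float64(146.55206396360512))
```

>>> play_rows(targets=[[-0.57,[0.03,0,0],0],[-0.57,[0.05,0,-0.005],0],[-0.57,[0.065,0,-0.008],0],[-0.57,[0.08,0,-0.01],0],[-0.57,[0.1,0,-0.013],0],[-0.57,[0.12,0,-0.016],0],[-0.57,[0.14,0,-0.019],0],[-0.57,[0.16,0,-0.022],0]])

```text
clock: 3.55
ee_pos: [594.3, 67.3, 248.1]
ee_rot: [-2.528, -1.865, 0.0]
contact_force: [-1.7, -2.6, 2.3]
grip_width: 20.0
grip_force: 1.5
```

```bash
cat >> h.py <<'E'
def slug(n='scene'):
    p,d=cap(n); P=w2l(L0,cloud(n,d,285,435,165,285) if n=='scene' else cloud(n,d,230,330,180,260)); x,y,z=P.T
    b=None
    for c in range(60,185,3):
        Q=P[(abs(x-c)<26)&(abs(y)<24)&(z>26)&(z<52)]
        Q=Q[abs(np.hypot(Q[:,0]-c,Q[:,2]-24)-25)<2.5]
        if b is None or len(Q)>b[0]: b=(len(Q),c,Q)
    f=least_squares(lambda q:np.hypot(b[2][:,0]-q[0],b[2][:,2]-q[1])-25,[b[1],24],loss='soft_l1'); return b[0],f.x.round(1)
E
python3 - <<'E'
from h import *
s=get_state(); p=s['ee_pos']-[0,0,199.2]; print(s['clock'],p,w2l(L0,p),s['contact_force']); print(slug(),slug('top'))
E
```

```text
3.55 [594.27807739  67.28222936  48.88872779] [[59.21873978 -0.34179808 21.89443271]] [-1.69150276 -2.55627775  2.33997919]
(37, array([76.5, 26.7])) (5, array([180.3,  29.4]))
```

>>> play_rows(targets=[[-0.57,[0.02,0,-0.003],0],[-0.57,[0.04,0,-0.006],0],[-0.57,[0.06,0,-0.009],0],[-0.57,[0.08,0,-0.012],0],[-0.57,[0.1,0,-0.014],0],[-0.57,[0.12,0,-0.017],0],[-0.57,[0.14,0,-0.02],0],[-0.57,[0.16,0,-0.022],0]])

```text
clock: 4.45
ee_pos: [603.7, 97.9, 252.5]
ee_rot: [-2.528, -1.865, -0.0]
contact_force: [-0.8, -3.2, 2.6]
grip_width: 20.1
grip_force: 1.5
```

```bash
python3 - <<'E'
from h import *
s=get_state(); p=s['ee_pos']-[0,0,199.2]; print(s['clock'],p,w2l(L0,p),s['contact_force']); 
cap('wrist','w2.png')
E
```

```text
4.45 [603.72789197  97.88208526  53.31676483] [[91.54289316 -0.38397757 21.25802284]] [-0.79289387 -3.17678203  2.61741072]
```

View pics/w2.png

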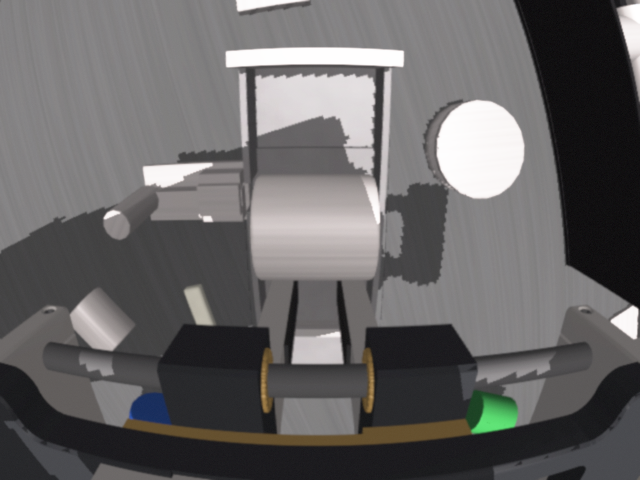

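The wrist view shows the slug square against both fingertips, spanning (252–380, 175–280). The seat edge is visible at row ~148 and the plate at row ~58. I keep pushing.

>>> play_rows(targets=[[-0.57,[0.02,0,-0.003],0],[-0.57,[0.04,0,-0.006],0],[-0.57,[0.06,0,-0.009],0],[-0.57,[0.08,0,-0.012],0],[-0.57,[0.1,0,-0.014],0],[-0.57,[0.12,0,-0.017],0],[-0.57,[0.14,0,-0.02],0],[-0.57,[0.16,0,-0.022],0]])

```text
clock: 5.3
ee_pos: [613.2, 128.4, 256.9]
ee_rot: [2.528, 1.865, 0.0]
contact_force: [-0.4, -2.0, 2.3]
grip_width: 20.5
grip_force: 1.5
```

>>> play_rows(targets=[[-0.57,[0.015,0,-0.002],0],[-0.57,[0.03,0,-0.004],0],[-0.57,[0.04,0,-0.005],0],[-0.57,[0.05,0,-0.006],0],[-0.57,[0.06,0,-0.007],0],[-0.57,[0.068,0,-0.007],0],[-0.57,[0.075,0,-0.007],0],[-0.57,[0.075,0,-0.007],0]])

```text
clock: 6.1
ee_pos: [617.5, 142.5, 258.3]
ee_rot: [2.528, 1.865, -0.0]
contact_force: [-0.6, -0.4, 0.0]
grip_width: 20.1
grip_force: 0.5
```

```bash
python3 - <<'E'
from h import *
s=get_state(); p=s['ee_pos']-[0,0,199.2]; print(s['clock'],p,w2l(L0,p),s['contact_force']); 
c=l2w(L0,(174.5,0,21.5))[0]; print(c, (c-p)@laneR(L0[2]).as_matrix()[:,0], np.hypot(*(c-p)[:2]))
cap('wrist','w3.png')
E
```

```text
6.1 [617.53855572 142.45564264  59.09579126] [[138.53638421  -0.48891595  19.66604779]] [-0.63451427 -0.35570892  0.028314  ]
[627.42331934 176.27814649  66.53311347] 35.96361578640654 35.237342667612424
```

View pics/w3.png

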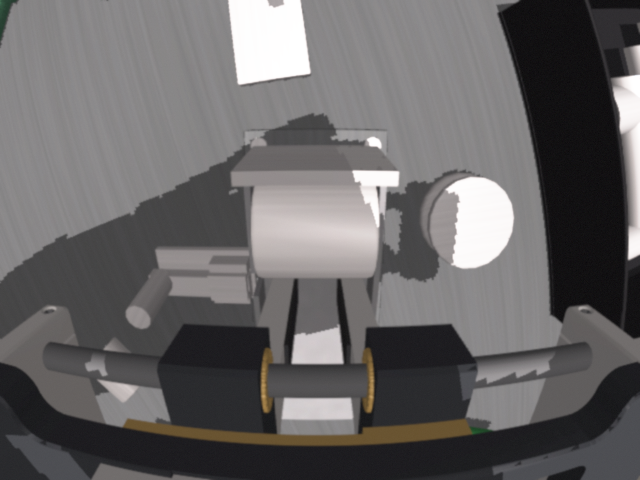

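The slug appears to be against the plate, and the force has fallen to zero, which fits a seated slug. I back off 8 mm and see whether it follows.

>>> play_rows(targets=[[-0.57,[-0.02,0,0],0],[-0.57,[-0.04,0,0],0],[-0.57,[-0.04,0,0],0],[-0.57,[-0.04,0,0],0],[-0.57,[-0.04,0,0],0]])

```text
clock: 6.65
ee_pos: [615.1, 134.8, 258.3]
ee_rot: [-2.528, -1.865, -0.0]
contact_force: [0.3, 0.1, 0.3]
grip_width: 20.3
grip_force: 0.0
```

```bash
python3 - <<'E'
from h import *
c=vision.camera_params('wrist'); f=240/np.tan(np.radians(c['fov_y']/2))
s=get_state(); p,d=cap('wrist')
v,u=np.mgrid[0:480,0:640]; a=u-c['cx']; b=v-c['cy']; r=np.hypot(a,b)+1e-9; t=np.tan(r/f)
P=np.stack([a/r*t*d,b/r*t*d,d],-1)[d>0]; T=c['T_tool_cam']
P=P@T[:3,:3].T+T[:3,3]; P=w2l(L0,R.from_rotvec(s['ee_rot']).apply(P)+s['ee_pos']); x,y,z=P.T
Q=P[(x>140)&(x<198)&(abs(y)<22)&(z>28)&(z<55)&(x>150)]
g=least_squares(lambda q:np.hypot(Q[:,0]-q[0],Q[:,2]-q[1])-25,[172,22],loss='soft_l1'); print('slug',len(Q),g.x)
m=(abs(x-141)<12)&(y>60)&(y<100)&(z>30)&(z<57); print('post',m.sum(),np.percentile(P[m],[3,50,97],axis=0).round(1))
m=(z>52)&m; print('post top',np.median(P[m],0))
print(s['contact_force'],s['clock'],w2l(L0,s['ee_pos']-[0,0,199.2]))
t=l2w(L0,(141,81+7+12.5+18,40))[0]; print(t)
print(shift([t[0],t[1],120])); print(shift([t[0],t[1],76]))
E
```

```text
slug 10414 [172.72497905  22.44110689]
post 1303 [[136.7  78.3  31.3]
 [144.7  81.9  49.8]
 [148.2  89.7  56.7]]
post top [142.62737118  83.95749775  55.89082606]
[0.34158303 0.07118458 0.32705497] 6.65 [[130.6297721   -0.44924408  20.91105087]]
[503.58170124 176.70117391  79.56479319]
(array([ 0.0353, -0.5947, -0.3048]), np.float64(-0.0008), np.float64(133.83997783949974))
(array([ 0.0353, -0.5947, -0.0848]), np.float64(-0.0008), np.float64(120.35523513243793))
```

The slug is seated: its centre reads x≈173 and z≈22, and it stayed when released. Next I lift, go around to the post's outer side with the fingers shut, and descend.

>>> play_rows(targets=[[-0.57,[0,0,-0.2],0],[-0.57,[0,0,-0.4],0],[-1,[0.02,-0.2,-0.4],0],[-1,[0.035,-0.4,-0.4],0],[-1,[0.035,-0.6,-0.4],0],[-1,[0.035,-0.6,-0.4],0],[-1,[0.035,-0.6,-0.25],0],[-1,[0.035,-0.6,-0.15],0]])

```text
clock: 7.5
ee_pos: [502.7, 176.9, 287.5]
ee_rot: [2.527, 1.865, 0.001]
contact_force: [-0.3, 0.8, -0.4]
grip_width: 0.6
grip_force: 0.0
```

>>> play_rows(targets=[[-1,[0,0,0.04],0],[-1,[0,0,0.065],0],[-1,[0,0,0.065],0]])

```text
clock: 7.8
ee_pos: [502.9, 176.9, 275.3]
ee_rot: [-2.528, -1.865, 0.0]
contact_force: [-0.4, -0.2, 0.3]
grip_width: 0.5
grip_force: 0.0
```

```bash
python3 - <<'E'
from h import *
s=get_state(); p=s['ee_pos']-[0,0,199.2]; print(s['clock'],p,w2l(L0,p),s['contact_force'],s['grip_width'])
cap('wrist','w4.png')
for y in(53,): t=l2w(L0,(141,y+7+12.5,38))[0]; print(shift([t[0],t[1],76]))
E
```

```text
7.8 [502.87952177 176.85568661  76.11239142] [[140.40203248 119.21658532  36.59927236]] [-0.39455454 -0.21265025  0.29791246] 0.5281049276916439
(array([0.002 , 0.2336, 0.003 ]), np.float64(-0.0009), np.float64(46.72452630115929))
```

View pics/w4.png

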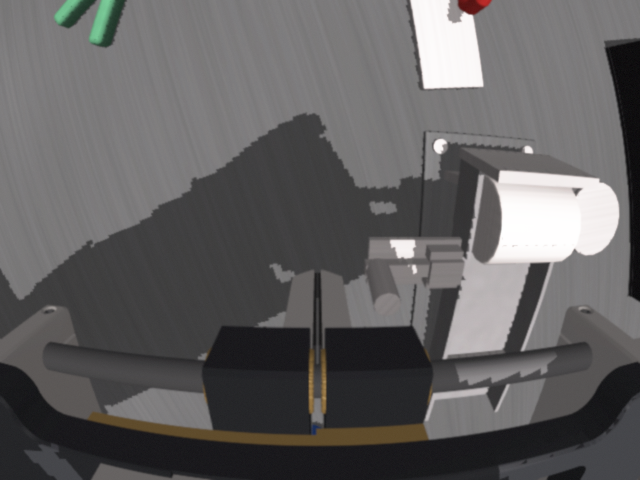

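The wrist view shows the post at (385,290), just right of the shut fingertips (318,280). The slug is in its seat at (540,225). I push the post.

>>> play_rows(targets=[[-1,[0,0.05,0],0],[-1,[0,0.08,0],0],[-1,[0,0.11,0],0],[-1,[0,0.14,0],0],[-1,[0,0.17,0],0],[-1,[0,0.195,0],0],[-1,[0,0.215,0],0],[-1,[0,0.225,0],0]])

```text
clock: 8.65
ee_pos: [545.9, 163.5, 275.2]
ee_rot: [-2.528, -1.865, 0.0]
contact_force: [-2.0, 1.2, 1.6]
grip_width: 0.6
grip_force: 1.1
```

>>> play_rows(targets=[[-1,[0,0.005,0],0],[-1,[0,0.01,0],0],[-1,[0,0.01,0],0]])

```text
clock: 8.95
ee_pos: [547.4, 163.1, 275.2]
ee_rot: [-2.528, -1.865, 0.001]
contact_force: [-1.8, -0.2, 1.8]
grip_width: 0.6
grip_force: 1.4
```

```bash
python3 - <<'E'
from h import *
s=get_state(); p=s['ee_pos']-[0,0,199.2]; print(s['clock'],p,w2l(L0,p),w2l([0,0,L0[2]],s['contact_force']+np.array([0,0,18])))
E
```

```text
8.95 [547.35235972 163.0736547   75.99064082] [[140.27714318  72.65730875  36.49578464]] [[-0.4184797   1.65615321  1.92061509]]
```

Only the ~2 N of friction so far, so I creep until the end stop shows in the force.

>>> play_rows(targets=[[-1,[0,0.005,0],0],[-1,[0,0.01,0],0],[-1,[0,0.01,0],0]])

```text
clock: 9.25
ee_pos: [548.5, 162.9, 275.1]
ee_rot: [-2.526, -1.864, 0.005]
contact_force: [-14.9, 3.9, 8.2]
grip_width: 0.8
grip_force: 7.8
```

>>> play_rows(targets=[[-1,[0,0.005,0],0],[-1,[0,0.01,0],0],[-1,[0,0.01,0],0]])

```text
clock: 9.55
ee_pos: [549.6, 162.7, 275.1]
ee_rot: [-2.523, -1.863, 0.009]
contact_force: [-27.2, 5.6, 15.5]
grip_width: 0.4
grip_force: 14.2
```

The force has risen to the hard stop, so the bolt is home. I back off, lift clear and look.

>>> play_rows(targets=[[-1,[0,-0.03,0],0],[-1,[0,-0.1,0],0],[-1,[0,-0.2,0],0],[-1,[0,-0.2,-0.2],0],[-1,[0,-0.3,-0.4],0],[-1,[0,-0.55,-0.5],0],[-1,[-0.25,-0.8,-0.6],0],[-1,[-0.4,-1,-0.6],0]])

```text
clock: 10.35
ee_pos: [358.7, 153.6, 393.7]
ee_rot: [2.526, 1.866, 0.004]
contact_force: [-0.6, 1.1, 1.2]
grip_width: 0.7
grip_force: 0.0
```

>>> play_rows(targets=[[-1,[-0.3,-0.3,0],0],[-1,[-0.5,-0.5,0],0],[-1,[-0.5,-0.5,0],0]])

```text
clock: 10.65
ee_pos: [233.1, 87.1, 392.3]
ee_rot: [2.527, 1.865, 0.001]
contact_force: [-0.5, -0.6, 1.1]
grip_width: 0.3
grip_force: 0.0
```

```bash
python3 - <<'E'
from h import *
print(get_state()['ee_pos'],slug(),slug('top'))
z=np.load('last_scene.npz'); P=w2l(L0,cloud('scene',z['d'],285,435,165,285)); x,y,w=P.T
m=(abs(x-141)<12)&(y>38)&(y<100)&(w>34)&(w<57); print('post',m.sum(),np.percentile(P[m],[3,50,97],axis=0).round(1))
s=z['p'][165:285,285:435]; a=cv2.resize(s,None,fx=5,fy=5,interpolation=2)[:,:,::-1]; cv2.imwrite('pics/end.png',a)
E
```

```text
[233.09599867  87.07323572 392.34717832] (214, array([173.3,  22.4])) (164, array([171.5,  23.5]))
post 49 [[134.2  46.   35.7]
 [140.2  50.2  52.2]
 [146.8  58.3  56.3]]
```

View pics/end.png

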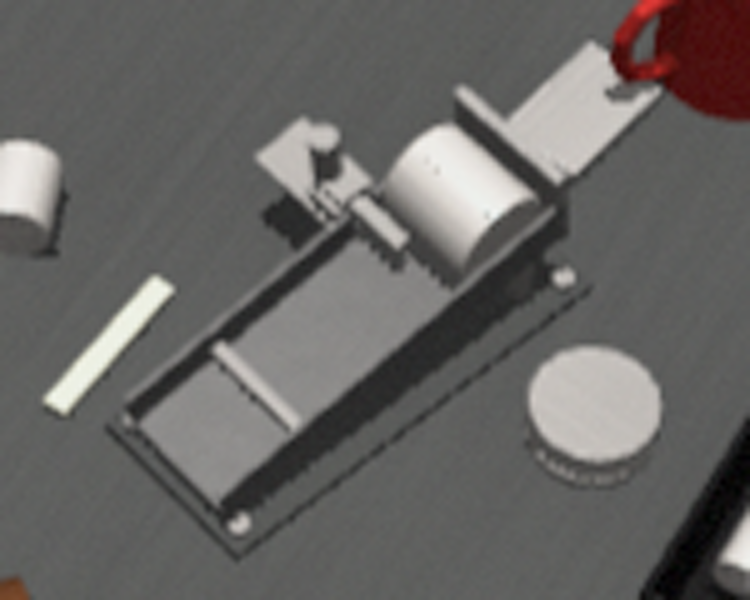

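The slug sits in the seat against the plate (crop (465,190)). The bolt bar is across the gutter behind it (380,220), and the post spans y≈46–58, which matches home at 53. Nothing else has moved, so I hand in.

```bash
python3 -c "
from station import sign_off; print(sign_off())"
```

```text
the job is handed in; nothing more can be done
None
```

The offcut is in its seat against the stop plate, the bolt is fully home behind it, nothing else in the final close-up had moved, and the job was handed in at about 11 s.

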